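Stack a tote and lock it for carrying

TASK

Put the empty tote on top of the full one, turned the right way round so that it stands flat on the rim, its ledge on the lock's side, rather than dropping in on the tins. Then slide the lock on the lower tote over that ledge, right home to its end stop so that the catch holds it when you let go, firmly but without ramming it. Leave the other things on the worktop standing where they are.

Things in the scene. Friction and masses are not known exactly. Their poses are not given: they have to be found in the camera images.
- lower_tote: the full tote: grey plastic, two tins in it, does not move. Origin: centre of its underside, z up, y along its length; its -x face carries the lock and looks roughly to the robot (yaw within 0.3 rad). Mouth outside 134 (x) by 204 (y), 85 high. Rim band 8 thick, 22 high, at x = +-63 and y = +-97. End walls have drop channels, open above, at x = -54..-26 and 1..29. Tin tops 62 above the worktop
- lower_saddle (a point): a saddle: the plain stretch of end-wall rim (top face) at (40, 97, 85) mm in lower_tote's frame; there are four, on both end walls at x = 40 and x = -15. The feet of a tote turned half round stand on them
- upper_tote: the empty tote, loose, 0.16 to 0.26 kg, same size, shape and axes as lower_tote; starts on the worktop at yaw +-0.8. Its own lock on its -x face (out to x = -111, up to z = 108) is not used. Stacked: half round from lower_tote, origins in line, base 75 above lower_tote's (10 down inside the rim, 2 play, sloped ribs lead it in). Same way round, it sinks through the channels onto the tins
- upper_rim (a point): middle of the rim of the empty tote's +x face, at (63, 0, 74) mm in upper_tote's frame: a vertical band 8 mm thick (x), from z = 63 to 85 mm, good to pinch across x from above, firmly (60 N). Held there the tote's other side hangs a few degrees low, so its base swings about 3 mm towards the gripped side
- upper_foot (a point): underside of one of the empty tote's four feet, at (-40, 94, 10) mm in upper_tote's frame; feet are 22 mm wide (x), on both end walls at x = -40 and 15 mm, out to y = +-101 mm
- ledge (a point): middle of the outer edge of the ledge low on the empty tote's +x face, at (80, -14, 16) mm in upper_tote's frame; 6 mm thick, from y = -40 to 12 mm. When stacked it lies at x = -80 mm in lower_tote's frame, its top 94 mm above the worktop, 6 mm beyond the open lock's hook
- lock: the lock, a dark metal slide. Origin: centre of its grip, a block 19 x 22 x 32 mm (x, y, z in lower_tote's axes) with side faces to +-y, at (-101, -52, 92) mm in lower_tote's frame when open; slides to lower_tote's +y. With the other tote on top (rim 160 mm up) lean the gripper: fingers pointing down and 15 to 40 degrees towards the tote, or its body strikes that tote
- hook (a point): tip of the lock's hook, 34 mm to +y of the grip's centre and 23 mm nearer the tote; the hook is 16 mm wide, underside 97 mm, top 104 mm above the worktop, and passes over the ledge as the lock is slid
- track (a point): middle of the front of the lock's track, at (-84, -11, 61) mm in lower_tote's frame. A spring pulls the lock open, 2.5 to 3.5 N. In the last 8 mm it must be pushed over a snap catch, up to 16 N in all, which then holds it; let go sooner, it springs open. The hidden end stop comes after 38 to 62 mm of travel, set anew each time, felt as a hard rise of force; 25 N is ample, over 35 N is ramming
- sauce_jar: jar of brown sauce with a flat red lid, 75 mm across, 114 mm tall; bystander; origin at the centre of its underside
- tea_box: light blue carton 64 x 92 mm, 145 mm tall; bystander; origin at the centre of its underside
- tall_tin: red food tin, 75 mm across, 110 mm tall; bystander; origin at the centre of its underside
- spice: small spice jar with a mustard-yellow cap, 42 mm across, 96 mm tall; bystander; origin at the centre of its underside

How it is judged:
By the outcome, as a careful person would: the job done as asked, in the order asked, and still so for the second after the job is handed in, with the robot touching nothing.
It also fails if it takes over 58 s, if anything falls off the work surface, if the arm or the gripper's body presses on something with over 40 N, if the wrist force passes 120 N, or if a joint passes its speed limit or range.

ROBOT

A 6-joint arm with a two-finger parallel gripper is mounted at the origin on a cart in front of the work surface, level with it; the furniture and walls round the work are solid. World frame = base frame: x ahead of the robot, y to its left, z up, the work surface at z = 0. Lengths are in mm, angles in rad, forces in N, time in s.
With the tool pointing down it reaches from about 300 to 775 mm from the base axis. Payload 14.6 kg.
Tool frame: the origin (TCP) lies at the very end of the fingers, on their centre line; the grasp point (between the pads) lies 19 mm behind it; z points along the fingers, y is the line along which they close (so a half turn about z gives the same grasp; the last joint's range is limited). The gripper opens to 94 mm and grips with 3 to 60 N. Pads are 16 mm wide; open, the fingers measure 119 mm over their backs; the gripper's body (75 mm by 177 mm) begins 78 mm behind the grasp point.
Start: joints at [1.256, 0.3, 1.521, -0, 1.321, -0.067], TCP at [134.897, 533.19, 205.446] pointing down, gripper open.
Joint ranges: [-3.03, 3.03], [-0.79, 2.21], [0.23, 2.52], [-1.04, 4.18], [0, 3.07], [-2.55, 2.55]. Speed limits (rad/s): [2.22, 2.22, 2.57, 3.14, 3.14, 3.14].

INTERFACE

Orientations are given as [roll, pitch, yaw] about the fixed x, y, z axes, in that order (R = Rz(yaw) Ry(pitch) Rx(roll)).
In Python, from cell import manip, eyes, ticket gives the robot as it stands. The module is installed in compiled form; this text tells all that it offers.
- The arm moves only by the tool arm_command, never from a script. Its argument "plan" is a list of rows, each a list of 5 numbers: the opening, from -1 (shut) to 1 (fully open), then the shift along the tool's x, y, z in m, then the turn about the tool's z in rad. In form: [[jaw, dx, dy, dz, roll], ...]. A call has 1 to 20 rows; each row shifts and turns the commanded pose from where the row before left it, along the tool's axes as they then stand; what a row does not reach is not made up. A row lasts 1/8 s, in which the tool goes at most 62.5 mm and 10.7 degrees, less where a joint would pass 70% of its speed; a pose out of reach is approached as far as the arm can. A call is refused whole if a number of a shift passes 0.0625 or a number of a turn 0.188, either way. A call with a gripper value outside its range is refused whole. The fingers move at their own pace and stop on an object; "newtons" is the grip in N (left out, the last holds). Time passes only in rows, so rows that do not move let the fingers close. It gives the time, the measured TCP pose, the force, the opening and the grip force at its end, in the units of the state.
- manip.read_state(): the state, without advancing time (a new reading comes with each control period).
- eyes.camera(name): name is "scene" or "top" or "wrist"; returns a dict with "img" (400x640x3 uint8, blue, green, red), "z_map" (400x640 float32, mm along the optical axis (not along the pixel's ray), 0 where there is no reading), "fx", "fy", "cx", "cy" (pixels), "eye" and "orientation" of the camera in the world. Camera axes: x right, y down, z forward; pixel columns grow to the right and rows downward; lengths in mm; the calibration is good to about 2 mm. A picture is of the moment at which its call begins.
- ticket.sign_off(): hands the job in; it is judged then, once.
The state is a dict: "clock": time; "joints": joint angles; "qd": joint speeds; "effort": joint torques, N m; "eef_pos": TCP position; "eef_rot": TCP orientation; "wrist_force": force on the tool from outside, world axes, zero at the start; "moment": the same for the moment, N m; "finger_gap": finger opening in mm; "finger_force": force on a finger pad.
Only numpy, scipy, OpenCV 4.12 (cv2) and the standard library are available. Lean on these libraries where they do the work, as an engineer would, in place of code of your own. Each camera call takes 0.05 s, during which the arm holds its last target. There are 200 camera calls.

## Working session

There is one attempt and no reset: what is moved stays moved. The work goes in short steps, Python scripts to look and compute and a tool call to move; the robot and the scene stay as the last step left them, time stands still between calls to the robot, and variables do not carry over. Pictures are saved under pics/ and viewed, at most 10 in all, crops included, and the job is handed in when it is done.

Besides the shell and the picture viewer there is one more tool, called after "Emit:" in YAML: its name, and indented under it one key for each argument. arm_command: Moves the arm, as the interface text tells. Its arguments: {"type":"object","properties":{"plan":{"type":"array"},"newtons":{"type":"number"}},"required":["plan"]}

```bash
mkdir -p pics; cat > h.py <<'E'
import numpy as np,cv2
from cell import manip,eyes,ticket
from scipy.spatial.transform import Rotation as Ro
def RR(o):
    o=np.asarray(o,float)
    if o.shape==(3,3): return o
    return Ro.from_quat(o).as_matrix() if o.size==4 else Ro.from_euler('xyz',o).as_matrix()
def cloud(c):
    v,u=np.mgrid[0:400,0:640]; z=c["z_map"]
    p=np.stack([(u-c["cx"])/c["fx"]*z,(v-c["cy"])/c["fy"]*z,z],-1)
    w=p@RR(c["orientation"]).T+np.array(c["eye"]); w[z==0]=np.nan
    return w
E
python3 - <<'E'
from h import *
for n in("scene","top"):
    c=eyes.camera(n); cv2.imwrite(f"pics/{n}0.png",c["img"]); print(n,c["eye"],c["orientation"],c["fx"],c["cx"],c["cy"])
    np.savez(f"{n}0.npz",**{k:np.array(v) for k,v in c.items()})
print(manip.read_state())
E
```

```text
scene [-828.14309319 -346.3855932  1108.83118723] [-2.20209174e+00 -1.40746490e-03 -1.28599789e+00] 461.34964160028335 326.93875576936796 207.0934885420547
top [ 286.94211372   49.10871513 1564.98901709] [-3.01265864 -0.00707729 -1.5670892 ] 443.73474404502065 323.61131932632003 200.58885135954063
{'clock': 0.1, 'joints': array([ 1.25638960e+00,  3.00396903e-01,  1.52150813e+00,  7.09422173e-06,
        1.32070529e+00, -6.66352407e-02]), 'qd': array([-0.00063742, -0.00234515, -0.00062038, -0.00127961, -0.00045058,
       -0.00134199]), 'effort': array([ 1.73930071e-04, -5.32649374e+01, -3.53282189e+01,  7.09206867e-02,
        2.34274036e-02, -7.29376461e-05]), 'eef_pos': array([134.83199865, 532.97704882, 204.95789271]), 'eef_rot': array([-3.14057770e+00, -7.46189391e-05,  2.89381937e+00]), 'wrist_force': array([ 0.06042875,  0.22584702, -0.35279044]), 'moment': array([ 0.04445428, -0.01177316, -0.00369052]), 'finger_force': 0.0, 'finger_gap': 93.9811638995464}
```

View pics/top0.png

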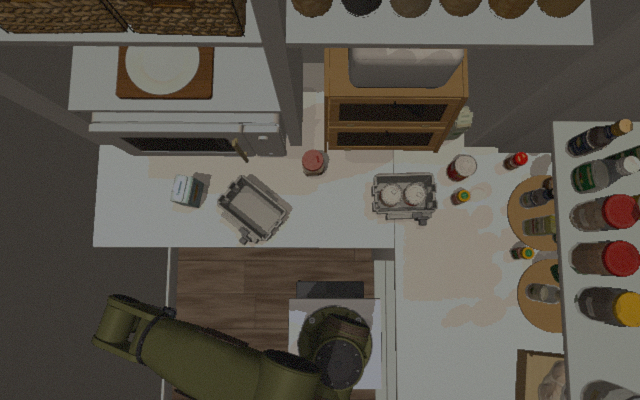

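View pics/scene0.png

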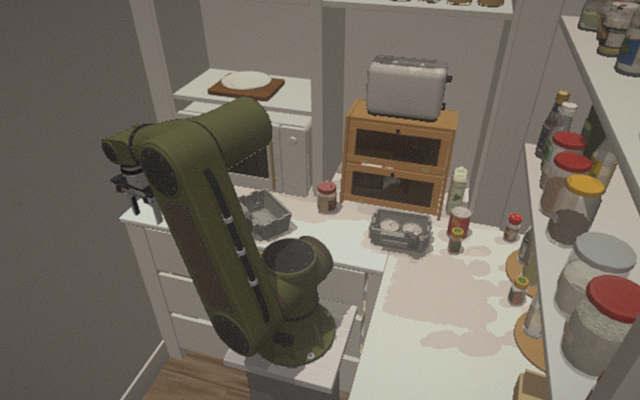

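The top view shows the full tote at about (404,197) with its lock towards the robot, and the empty tote at (255,210). The jar is at (314,162), the tea box at (186,190), the tall tin at (461,167) and the spice at (462,197). Next I'll fit the rims from depth.

```bash
cat > m.py <<'E'
from h import *
import sys
c=dict(np.load("top0.npz")); w=cloud(c); img=c["img"]
def box(u0,u1,v0,v1,zlo,zhi):
    m=np.zeros((400,640),bool); m[v0:v1,u0:u1]=1
    return m&(w[...,2]>zlo)&(w[...,2]<zhi)
for n,b in(("lower",(362,445,165,232)),("upper",(205,302,168,255))):
    m=box(*b,72,92); p=w[m]
    print(n,len(p),"z",np.percentile(p[:,2],[5,50,95]))
    r=cv2.minAreaRect(p[:,:2].astype(np.float32)); print(" rect all",r)
    m=box(*b,93,125); q=w[m]; print(" high",len(q),q.mean(0) if len(q) else 0,)
    for x in q[::max(1,len(q)//12)]: print("   ",x.round())
for n,b in(("jar",(298,330,145,180)),("tea",(165,205,170,212)),("tin",(445,480,150,185)),("spice",(452,473,185,208))):
    m=box(*b,60,170); p=w[m]; 
    if len(p): zt=np.percentile(p[:,2],90); t=p[p[:,2]>zt-8]; print(n,zt.round(),t.mean(0).round(),cv2.minAreaRect(t[:,:2].astype(np.float32)))
m=box(330,390,205,240,-30,30); print("table z",np.nanmedian(w[215:235,330:380,2]))
cr=np.hstack([cv2.resize(img[165:255,200:300],(400,360),interpolation=2),cv2.resize(img[165:255,360:460],(400,360),interpolation=2)])
cv2.imwrite("pics/crop.png",cr)
E
python3 m.py
```

```text
lower 742 z [76.41886035 84.77812295 89.94913288]
 rect all ((485.3575744628906, -234.24810791015625), (178.8341064453125, 218.83750915527344), 2.120418071746826)
 high 119 [ 421.73519787 -276.26690605  104.78300861]
    [ 565. -224.   97.]
    [ 436. -270.  104.]
    [ 432. -262.  110.]
    [ 430. -261.  101.]
    [ 427. -261.  101.]
    [ 424. -258.   98.]
    [ 423. -287.  102.]
    [ 420. -279.  106.]
    [ 417. -271.   97.]
    [ 414. -277.   99.]
    [ 409. -278.  110.]
    [ 406. -282.  108.]
    [ 402. -287.  115.]
    [ 400. -295.  107.]
upper 707 z [78.13181807 85.16436683 90.2309247 ]
 rect all ((444.59735107421875, 290.647216796875), (217.76254272460938, 162.56671142578125), 51.00014877319336)
 high 122 [361.39802652 301.7030885  105.54273404]
    [532. 354.  94.]
    [381. 310. 110.]
    [378. 300. 106.]
    [371. 310. 106.]
    [368. 296. 109.]
    [361. 305. 113.]
    [359. 272.  94.]
    [351. 306. 108.]
    [348. 309. 111.]
    [344. 311. 115.]
    [345. 281.  98.]
    [338. 309. 110.]
    [332. 302. 108.]
jar 118.0 [612.  78. 115.] ((612.1564331054688, 78.85005187988281), (68.60916137695312, 66.87458801269531), 0.2403363734483719)
tea 142.0 [511. 504. 139.] ((510.1772155761719, 501.86767578125), (58.627655029296875, 89.08434295654297), 79.49756622314453)
tin 112.0 [ 598. -436.  109.] ((598.0386352539062, -435.5322570800781), (73.02388763427734, 74.28480529785156), 26.200204849243164)
spice 100.0 [ 497. -429.   97.] ((497.3730163574219, -429.0220947265625), (39.24235534667969, 37.866050720214844), 15.590757369995117)
table z 0.722440055360039
```

View pics/crop.png

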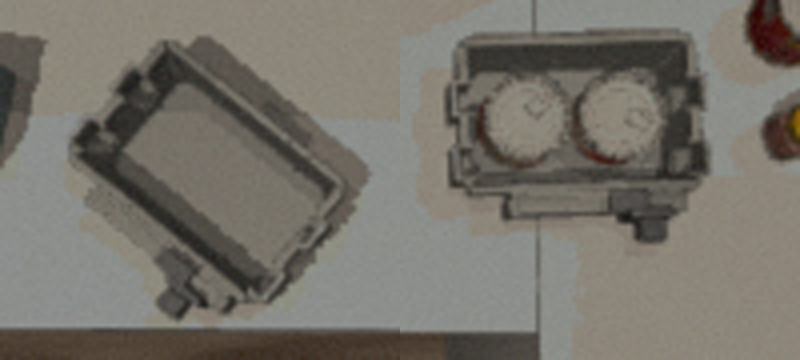

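```bash
cat > fit.py <<'E'
from h import *
def plane(c,u,v,z):
    d=np.stack([(u-c["cx"])/c["fx"],(v-c["cy"])/c["fy"],np.ones_like(u,float)],-1)@RR(c["orientation"]).T
    e=np.array(c["eye"]); return (e+d*((z-e[2])/d[...,2])[...,None])[...,:2]
def rim(c,x0,y0,a,zr=85,tol=14,n=8,verbose=1):
    w=cloud(c); m=(w[...,2]>zr-5)&(w[...,2]<zr+6); v,u=np.nonzero(m); P=plane(c,u,v,zr)
    for it in range(n):
        t=max(6,tol-2*it)
        R=np.array([[np.cos(a),np.sin(a)],[-np.sin(a),np.cos(a)]]); L=(P-[x0,y0])@R.T
        da=[];off={}
        for s in(1,-1):
            k=(abs(L[:,0]-63*s)<t)&(abs(L[:,1])<85)
            if s<0 and it>0: k&=L[:,0]>-71
            f=np.polyfit(L[k,1],L[k,0],1); da.append(-f[0]); off['x',s]=(np.median(L[k,0])-63*s,k.sum())
            k=(abs(L[:,1]-97*s)<t)&((abs(L[:,0]-40)<9)|(abs(L[:,0]+13)<11)|(abs(L[:,0]-60)<8)); off['y',s]=(np.median(L[k,1])-97*s,k.sum())
        a+=np.mean(da); d=np.array([(off['x',1][0]+off['x',-1][0])/2,(off['y',1][0]+off['y',-1][0])/2]); 
        x0,y0=np.array([x0,y0])+R.T@d
    if verbose: print(np.round([x0,y0,a],3),np.round(da,3),{k:(round(float(v[0]),1),int(v[1])) for k,v in off.items()})
    return x0,y0,a
if __name__=="__main__":
    for f in("top0","scene0"):
        c=dict(np.load(f+".npz"))
        try:
            rim(c,495,-234,0.0); rim(c,452,282,-.68)
        except Exception as e: print(e)
    c=dict(np.load("top0.npz")); w=cloud(c)
    for y in(500,400,300,200,100,0,-100,-200,-300,-400):
        k=(abs(w[...,1]-y)<25)&(w[...,2]>130)&(w[...,0]>350)&(w[...,0]<900)
        print(y,"min x of tall stuff",np.percentile(w[k][:,0],2).round() if k.sum()>20 else None, w[k][:,2].min().round() if k.sum() else None)
E
python3 fit.py
```

```text
[ 5.06373e+02 -2.33013e+02  3.10000e-02] [-0.001  0.001] {('x', 1): (0.1, 121), ('y', 1): (-0.5, 42), ('x', -1): (-0.1, 155), ('y', -1): (0.5, 42)}
[455.924 282.389  -0.682] [ 0.003 -0.003] {('x', 1): (0.2, 109), ('y', 1): (-0.1, 37), ('x', -1): (-0.1, 152), ('y', -1): (0.1, 43)}
[ 5.01852e+02 -2.34473e+02  2.70000e-02] [ 0.006 -0.001] {('x', 1): (0.3, 77), ('y', 1): (-0.9, 20), ('x', -1): (-0.3, 69), ('y', -1): (0.9, 22)}
[453.276 280.83   -0.682] [ 0.005 -0.005] {('x', 1): (-0.3, 62), ('y', 1): (0.2, 19), ('x', -1): (0.3, 59), ('y', -1): (-0.2, 27)}
500 min x of tall stuff 482.0 130.0
400 min x of tall stuff 646.0 131.0
300 min x of tall stuff 621.0 131.0
200 min x of tall stuff 646.0 133.0
100 min x of tall stuff 687.0 134.0
0 min x of tall stuff 690.0 131.0
-100 min x of tall stuff 690.0 130.0
-200 min x of tall stuff 690.0 131.0
-300 min x of tall stuff 690.0 130.0
-400 min x of tall stuff 690.0 131.0
```

Emit:
arm_command:
  plan:
    - [1, 0, 0, 0, -0.162]
    - [1, 0, 0, 0, -0.162]
    - [1, 0, 0, 0, -0.162]
    - [1, 0, 0, 0, -0.162]
    - [1, 0, 0, 0, -0.163]
    - [1, 0, 0, 0, -0.163]
    - [1, 0, 0, 0, -0.162]
    - [0.2, 0, -0.02, 0, 0]
    - [0.2, 0, -0.045, 0, 0]
    - [0.2, 0, -0.045, 0, 0]
    - [0.2, -0.002, -0.045, 0, 0]
    - [0.2, -0.002, -0.05, 0, 0]
    - [0.2, -0.002, -0.05, 0, 0]
    - [0.2, 0, -0.05, 0, 0]
    - [0.2, 0, -0.05, 0, 0]
    - [0.2, 0, -0.05, 0, 0]
    - [0.2, 0, -0.045, 0, 0]
    - [0.2, 0, -0.02, 0, 0]
    - [0.2, 0, 0, 0, 0]
  newtons: 60

```text
clock: 2.48
eef_pos: [503.6, 240.5, 205.1]
eef_rot: [3.141, -0.0, -2.257]
wrist_force: [-0.6, 0.5, 0.7]
finger_gap: 56.4
finger_force: 0.0
```

```bash
cat > st.py <<'E'
from h import *
def st():
    s=manip.read_state(); print("t",round(s["clock"],2),"pos",s["eef_pos"].round(1),"rpy",s["eef_rot"].round(3),"F",s["wrist_force"].round(1),"gap",round(s["finger_gap"],1),"ff",round(s["finger_force"],1),"j6",s["joints"].round(2)); return s
def to(s,x,y,z,yaw=None):
    R=RR(s["eef_rot"]); print("shift mm",(R.T@(np.array([x,y,z])-s["eef_pos"])).round(1), "roll" ,None if yaw is None else round(-((yaw-s["eef_rot"][2]+np.pi)%(2*np.pi)-np.pi),3))
E
python3 - <<'E'
from st import *; from fit import rim
s=st(); to(s,503.4,241.9,55,-2.253)
c=eyes.camera("wrist"); cv2.imwrite("pics/w1.png",c["img"]); print(c["eye"],c["orientation"])
try: rim(c,454.5,281.6,-.682)
except Exception as e: print(e)
w=cloud(c); a=-.682; L=(w[...,:2]-[454.5,281.6])@np.array([[np.cos(a),-np.sin(a)],[np.sin(a),np.cos(a)]])
k=(abs(L[...,0]-63)<14)&(abs(L[...,1])<80)&(w[...,2]>80)&(w[...,2]<92)
print(k.sum(),np.median(L[k],0),np.median(w[k][:,2]),np.polyfit(L[k][:,1],L[k][:,0],1) if k.sum()>9 else '')
E
```

```text
t 2.48 pos [503.6 240.5 205.1] rpy [ 3.141 -0.    -2.257] F [-0.6  0.5  0.7] gap 56.4 ff 0.0 j6 [ 0.38  0.32  1.5   0.    1.33 -2.08]
shift mm [ -1.1   1.  150.1] roll -0.004
[456.94382578 181.70600872 384.69252979] [2.87916559e+00 4.96946051e-05 2.45525384e+00]
[457.453 281.17   -0.68 ] [ 0.003 -0.002] {('x', 1): (-0.1, 1257), ('y', 1): (-0.8, 263), ('x', -1): (0.1, 1871), ('y', -1): (0.8, 578)}
1189 [65.61995294 -9.35572309] 85.63201773533422 [-4.70617426e-03  6.54712359e+01]
```

View pics/w1.png

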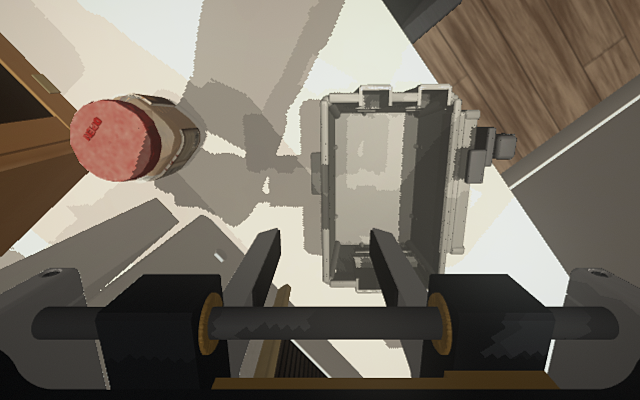

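The wrist view shows the left finger outside the rim and the right one inside. The rim line is near column 327 and the ledge at about (316,172). I'll descend and pinch.

Emit:
arm_command:
  plan:
    - [0, -0.002, -0.001, 0.03, 0]
    - [0, 0, 0, 0.04, 0]
    - [0, 0, 0, 0.04, 0]
    - [0, 0, 0, 0.03, 0]
    - [0, 0, 0, 0.01, 0]
    - [0, 0, 0, 0, 0]
    - [-1, 0, 0, 0, 0]
    - [-1, 0, 0, 0, 0]
    - [-1, 0, 0, 0, 0]
    - [-1, 0, 0, 0, 0]
    - [-1, 0, 0, 0, 0]
    - [-1, 0, 0, 0, 0]
  newtons: 60

```text
clock: 4.03
eef_pos: [505.5, 242.4, 56.1]
eef_rot: [3.141, 0.0, -2.254]
wrist_force: [-1.1, -1.6, 7.6]
finger_gap: 8.2
finger_force: 59.3
```

Emit:
arm_command:
  plan:
    - [-1, 0, 0, -0.01, 0]
    - [-1, 0, 0, -0.02, 0]
    - [-1, 0, 0, -0.03, 0]
    - [-1, 0, 0, -0.04, 0]
    - [-1, 0, 0, -0.04, 0]
    - [-1, 0, 0, -0.03, 0]
    - [-1, 0.01, -0.002, -0.01, 0]
    - [-1, 0.025, -0.005, 0, 0]
    - [-1, 0.032, -0.006, 0, 0]
    - [-1, 0.032, -0.006, 0, 0]
    - [-1, 0.032, -0.006, 0, 0]
    - [-1, 0.022, -0.005, 0, 0]
    - [-1, 0.005, -0.001, 0, 0]
    - [-1, 0, 0, 0, 0]
  newtons: 60

```text
clock: 5.78
eef_pos: [429.7, 100.1, 235.2]
eef_rot: [3.141, -0.0, -2.254]
wrist_force: [-0.3, 0.3, -1.5]
finger_gap: 8.0
finger_force: 59.4
```

```bash
python3 - <<'E'
from st import *
s=st()
c=eyes.camera("wrist"); cv2.imwrite("pics/w2.png",c["img"])
E
```

```text
t 5.78 pos [429.7 100.1 235.2] rpy [ 3.141 -0.    -2.254] F [-0.3  0.3 -1.5] gap 8.0 ff 59.4 j6 [ 0.15  0.03  1.77  0.    1.35 -2.31]
```

View pics/w2.png

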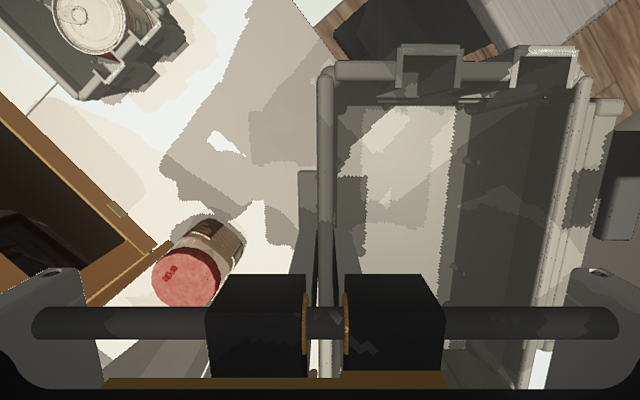

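The tote hangs well in the fingers (rim at column 327), with the full tote at top left. I'll move so the wrist camera can measure the full tote with the same calibration.

Emit:
arm_command:
  plan:
    - [-1, 0, 0, -0.01, 0.09]
    - [-1, 0, 0, -0.02, 0.09]
    - [-1, 0.005, -0.017, -0.02, 0]
    - [-1, 0.01, -0.033, 0, 0]
    - [-1, 0.01, -0.035, 0, 0]
    - [-1, 0.01, -0.035, 0, 0]
    - [-1, 0.01, -0.03, 0, 0]
    - [-1, 0.005, -0.017, 0, 0]
    - [-1, 0, 0, 0, 0]
    - [-1, 0, 0, 0, 0]
  newtons: 60

```text
clock: 7.08
eef_pos: [500.3, -58.3, 285.4]
eef_rot: [3.141, 0.0, -2.433]
wrist_force: [0.2, -0.2, -2.1]
finger_gap: 8.2
finger_force: 59.4
```

```bash
python3 - <<'E'
from st import *; from fit import rim
s=st()
c=eyes.camera("wrist"); cv2.imwrite("pics/w3.png",c["img"]); np.savez("w3.npz",**{k:np.array(v) for k,v in c.items()})
try: print(rim(c,505,-234,.03))
except Exception as e: print(e)
w=cloud(c); hsv=cv2.cvtColor(c["img"],cv2.COLOR_BGR2HSV)
k=(w[...,2]>96)&(w[...,2]<115)&(w[...,0]<440)&(w[...,1]<-200)
print("lock-high pts",k.sum(),w[k].mean(0), np.percentile(w[k],[3,97],axis=0))
E
```

```text
t 7.08 pos [500.3 -58.3 285.4] rpy [ 3.141  0.    -2.433] F [ 0.2 -0.2 -2.1] gap 8.2 ff 59.4 j6 [-0.19  0.14  1.53  0.    1.47 -2.47]
[ 5.08110e+02 -2.33035e+02  3.30000e-02] [-0.  0.] {('x', 1): (-0.2, 1039), ('y', 1): (-0.6, 320), ('x', -1): (0.2, 1480), ('y', -1): (0.6, 475)}
(np.float64(508.1097965565839), np.float64(-233.03490956616503), np.float64(0.03299805930401486))
lock-high pts 408 [ 432.93072703 -266.05451977  103.84072019] [[ 424.66970368 -282.05517257  100.70385499]
 [ 439.54651608 -254.55853115  105.5126821 ]]
```

View pics/w3.png

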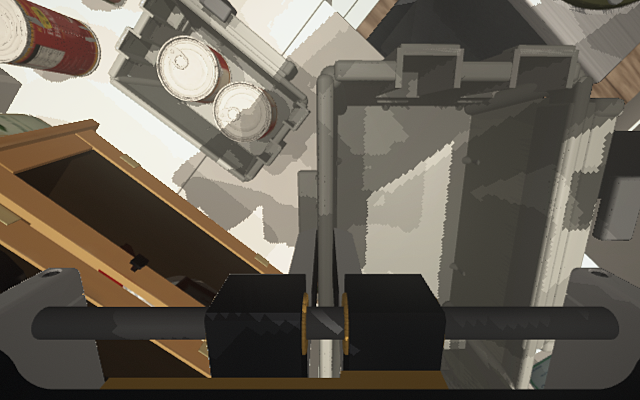

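The wrist view shows the full tote near (210,85), lock edge towards the top right. Its fit agrees with the top camera to within 2 mm. Now I'll pull back and turn.

Emit:
arm_command:
  plan:
    - [-1, 0, 0, 0, 0.1]
    - [-1, 0, 0, 0, 0.173]
    - [-1, 0, 0, 0, 0.073]
    - [-1, 0.02, -0.008, 0, 0]
    - [-1, 0.03, -0.011, 0, 0]
    - [-1, 0.028, -0.011, 0, 0]
    - [-1, 0.01, -0.003, 0, 0]
    - [-1, 0, 0, 0, 0.1]
    - [-1, 0, 0, 0, 0.17]
    - [-1, 0, 0, 0, 0.17]
    - [-1, 0, 0, 0, 0.17]
    - [-1, 0, 0, 0, 0.17]
    - [-1, 0, 0, 0, 0.17]
    - [-1, 0, 0, 0, 0.17]
    - [-1, 0, 0, 0, 0.17]
    - [-1, 0, 0, 0, 0.17]
    - [-1, 0, 0, 0, 0.17]
    - [-1, 0, 0, 0, 0.17]
    - [-1, 0, 0, 0, 0.1]
    - [-1, 0, 0, 0, 0]
  newtons: 60

```text
clock: 9.62
eef_pos: [429.8, -121.0, 285.5]
eef_rot: [-3.142, -0.0, 1.605]
wrist_force: [-0.1, 0.4, -2.2]
finger_gap: 7.9
finger_force: 59.4
```

```bash
python3 - <<'E'
from st import *
s=st(); to(s,447.3,-235,180,1.604)
E
```

```text
t 9.62 pos [ 429.8 -121.   285.5] rpy [-3.142 -0.     1.605] F [-0.1  0.4 -2.2] gap 7.9 ff 59.4 j6 [-0.36  0.01  1.67  0.    1.46 -0.39]
shift mm [-114.6   13.6  105.5] roll 0.001
```

Emit:
arm_command:
  plan:
    - [-1, -0.01, 0.002, 0, 0]
    - [-1, -0.025, 0.003, 0, 0]
    - [-1, -0.03, 0.003, 0.02, 0]
    - [-1, -0.03, 0.003, 0.03, 0]
    - [-1, -0.015, 0.002, 0.035, 0]
    - [-1, -0.005, 0.001, 0.02, 0]
    - [-1, 0, 0, 0.01, 0]
    - [-1, 0, 0, 0, 0]
    - [-1, 0, 0, 0, 0]
  newtons: 60

```text
clock: 10.75
eef_pos: [448.0, -235.8, 171.4]
eef_rot: [3.14, 0.001, 1.605]
wrist_force: [-0.0, -0.4, -1.6]
finger_gap: 8.0
finger_force: 59.4
```

```bash
python3 - <<'E'
from st import *; from fit import *
s=st(); to(s,447.3,-235,131,1.604)
c=eyes.camera("top"); w=cloud(c); a=.033
def loc(x,y): return (w[...,:2]-[x,y])@np.array([[np.cos(a),-np.sin(a)],[np.sin(a),np.cos(a)]])
L=loc(506.4,-233)
for n,k in(("near",(abs(L[...,0]+63)<14)&(abs(L[...,1])<85)),("far",(abs(L[...,0]-63)<16)&(abs(L[...,1])<85))):
    k=k&(w[...,2]>165)&(w[...,2]<206); z=w[k][:,2]; t=np.percentile(z,90); q=k&(w[...,2]>t-6)
    print(n,k.sum(),"ztop",t.round(1),"x med",np.median(L[q][:,0]).round(1),"slope",np.polyfit(L[q][:,1],L[q][:,0],1).round(4))
k=(abs(L[...,0])<50)&(w[...,2]>175)&(w[...,2]<206); print("y ends",np.percentile(L[k][:,1],[1,99]).round(1))
for z in(192,195):
  try: rim(c,506,-233,.033+np.pi,z)
  except Exception as e: print(e)
cv2.imwrite("pics/s4.png",eyes.camera("scene")["img"][150:300,340:540].repeat(3,0).repeat(3,1))
E
```

```text
t 10.75 pos [ 448.  -235.8  171.4] rpy [3.140e+00 1.000e-03 1.605e+00] F [-0.  -0.4 -1.6] gap 8.0 ff 59.4 j6 [-0.56  0.23  1.69 -0.    1.22 -0.59]
shift mm [ 0.9 -0.7 40.4] roll 0.001
near 43 ztop 204.3 x med -59.5 slope [-7.70000e-03 -5.85102e+01]
far 400 ztop 198.6 x med 69.2 slope [5.90000e-03 6.96248e+01]
y ends [-431.8 1088.1]
expected non-empty vector for x
[ 506.697 -232.488    3.058] [-0.046  0.03 ] {('x', 1): (2.6, 20), ('y', 1): (-0.3, 3), ('x', -1): (-1.2, 118), ('y', -1): (-0.3, 30)}
  return _methods._mean(a, axis=axis, dtype=dtype,
  ret = ret.dtype.type(ret / rcount)
```

View pics/s4.png

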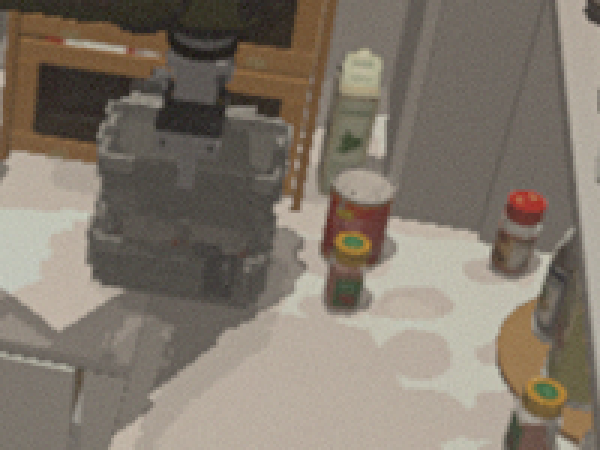

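The scene crop shows the empty tote square above the full one, with the jars untouched. I'll lower it slowly.

Emit:
arm_command:
  plan:
    - [-1, 0.001, 0, 0.008, 0]
    - [-1, 0, 0, 0.008, 0]
    - [-1, 0, 0, 0.006, 0]
    - [-1, 0, 0, 0.004, 0]
    - [-1, 0, 0, 0, 0]
  newtons: 60

```text
clock: 11.48
eef_pos: [447.5, -234.7, 144.1]
eef_rot: [-3.141, -0.0, 1.604]
wrist_force: [-0.1, 0.9, -1.6]
finger_gap: 8.1
finger_force: 59.4
```

Emit:
arm_command:
  plan:
    - [-1, 0, 0, 0.003, 0]
    - [-1, 0, 0, 0.002, 0]
    - [-1, 0, 0, 0, 0]
  newtons: 60

```text
clock: 11.85
eef_pos: [447.6, -234.7, 139.3]
eef_rot: [-3.141, -0.0, 1.604]
wrist_force: [-0.3, -0.5, -1.1]
finger_gap: 7.8
finger_force: 59.4
```

Emit:
arm_command:
  plan:
    - [-1, 0, 0, 0.002, 0]
    - [-1, 0, 0, 0.002, 0]
    - [-1, 0, 0, 0, 0]
  newtons: 60

```text
clock: 12.22
eef_pos: [447.6, -234.8, 135.4]
eef_rot: [3.142, 0.0, 1.604]
wrist_force: [0.4, -0.1, -1.3]
finger_gap: 8.1
finger_force: 59.4
```

Emit:
arm_command:
  plan:
    - [-1, 0, 0, 0.002, 0]
    - [-1, 0, 0, 0, 0]
  newtons: 60

```text
clock: 12.48
eef_pos: [447.7, -234.9, 133.9]
eef_rot: [3.141, 0.0, 1.604]
wrist_force: [-5.0, 0.3, 6.7]
finger_gap: 7.9
finger_force: 59.5
```

Emit:
arm_command:
  plan:
    - [-1, 0, 0, 0.002, 0]
    - [-1, 0, 0, 0, 0]
  newtons: 60

```text
clock: 12.72
eef_pos: [447.7, -235.1, 132.2]
eef_rot: [3.141, 0.001, 1.604]
wrist_force: [-5.8, 0.7, 9.3]
finger_gap: 8.1
finger_force: 60.0
```

Emit:
arm_command:
  plan:
    - [-1, 0, -0.002, 0.001, 0]
    - [-1, 0, 0, 0.001, 0]
    - [-1, 0, 0, 0, 0]
  newtons: 60

```text
clock: 13.1
eef_pos: [446.3, -235.2, 130.5]
eef_rot: [3.139, 0.001, 1.604]
wrist_force: [-2.3, 0.5, 9.6]
finger_gap: 8.4
finger_force: 60.7
```

Emit:
arm_command:
  plan:
    - [-0.8, 0, 0, 0, 0]
    - [-0.6, 0, 0, 0, 0]
    - [-0.3, 0, 0, 0, 0]
    - [-0.1, 0, 0, 0, 0]
    - [-0.1, 0, 0, 0, 0]
    - [-0.1, 0, 0, 0, 0]

```text
clock: 13.85
eef_pos: [445.6, -234.8, 129.4]
eef_rot: [-3.141, -0.0, 1.604]
wrist_force: [0.5, 0.9, -0.3]
finger_gap: 42.5
finger_force: 0.0
```

Emit:
arm_command:
  plan:
    - [-0.1, 0, 0, -0.01, 0]
    - [-0.1, 0, 0, -0.03, 0]
    - [-0.1, 0, 0, -0.05, 0]
    - [-0.1, 0, 0, -0.05, 0]
    - [-0.1, 0.03, 0, -0.02, 0]
    - [-0.1, 0.05, 0, 0, 0]
    - [-0.1, 0.05, 0, 0, 0]
    - [-0.1, 0.03, 0, 0, 0]

```text
clock: 14.85
eef_pos: [440.0, -73.1, 290.4]
eef_rot: [3.14, 0.0, 1.605]
wrist_force: [-0.2, -1.2, -0.0]
finger_gap: 41.9
finger_force: 0.0
```

```bash
python3 - <<'E'
from st import *; from fit import *
s=st()
c=eyes.camera("top"); np.savez("top5.npz",**{k:np.array(v) for k,v in c.items()})
rim(c,506,-233,.033+np.pi,160)
sc=eyes.camera("scene")
try: rim(sc,503,-233,.033+np.pi,160)
except Exception as e: print(e)
w=cloud(c);x,y,a=506.4,-233,.032
L=(w[...,:2]-[x,y])@np.array([[np.cos(a),-np.sin(a)],[np.sin(a),np.cos(a)]])
for xx in(-63,63):
  for yy in(-70,0,70):
    k=(abs(L[...,0]-xx)<5)&(abs(L[...,1]-yy)<20)&(w[...,2]>120)&(w[...,2]<200); print(xx,yy,k.sum(),np.percentile(w[k][:,2],[50,85]).round(1) if k.sum() else '')
cv2.imwrite("pics/s5.png",np.vstack([cv2.resize(sc["img"][180:270,350:470],None,fx=5,fy=5)])[:600,:800])
E
```

```text
t 14.85 pos [440.  -73.1 290.4] rpy [3.14  0.    1.605] F [-0.2 -1.2 -0. ] gap 41.9 ff 0.0 j6 [-0.25  0.01  1.66  0.    1.47 -0.28]
  return _methods._mean(a, axis=axis, dtype=dtype,
  ret = ret.dtype.type(ret / rcount)
Traceback (most recent call last):
  File "fit.py", line 14, in rim
    f=np.polyfit(L[k,1],L[k,0],1); da.append(-f[0]); off['x',s]=(np.median(L[k,0])-63*s,k.sum())
TypeError: expected non-empty vector for x
```

Emit:
arm_command:
  plan:
    - [0.1, 0, 0, 0, 0.17]
    - [0.1, 0, 0, 0, 0.175]
    - [0.1, 0, 0, 0, 0.175]
    - [0.1, 0, 0, 0, 0.175]
    - [0.1, 0, 0, 0, 0.175]
    - [0.1, 0, 0, 0, 0.175]
    - [0.1, 0, 0, 0, 0.175]
    - [0.1, 0, 0, 0, 0.175]
    - [0.1, 0, 0, 0, 0.176]
    - [0.1, -0.015, 0.02, 0, 0]
    - [0.1, -0.015, 0.04, 0, 0]
    - [0.1, -0.013, 0.05, 0, 0]
    - [0.1, 0, 0.05, 0.01, 0]
    - [0.1, 0, 0.04, 0.02, 0]
    - [0.1, 0, 0.014, 0.02, 0]
    - [0.1, 0, 0, 0.01, 0]
    - [0.1, 0, 0, 0, 0]

```text
clock: 17.02
eef_pos: [404.3, -289.6, 229.6]
eef_rot: [-3.141, 0.0, 0.033]
wrist_force: [-0.0, 0.0, 0.2]
finger_gap: 51.8
finger_force: 0.0
```

```bash
python3 - <<'E'
from st import *; from fit import *
s=st(); to(s,404,-288.4,81,0.033)
c=eyes.camera("wrist"); cv2.imwrite("pics/w6.png",c["img"]); np.savez("w6.npz",**{k:np.array(v) for k,v in c.items()})
for n,cc in(("wrist",c),("scene",eyes.camera("scene")),("top",eyes.camera("top"))):
    w=cloud(cc);x,y,a=507.3,-233,.032
    L=(w[...,:2]-[x,y])@np.array([[np.cos(a),-np.sin(a)],[np.sin(a),np.cos(a)]])
    print(n)
    for xx in(-63,63):
      for yy in(-70,0,70):
        k=(abs(L[...,0]-xx)<9)&(abs(L[...,1]-yy)<20)&(w[...,2]>145)&(w[...,2]<180)
        if k.sum()>5:
            t=np.percentile(w[k][:,2],80); q=k&(w[...,2]>t-6); print(xx,yy,k.sum(),"z",t.round(1),"x",np.median(L[q][:,0]).round(1))
    try: rim(cc,507,-233,.033+np.pi,160)
    except Exception as e: pass
    k=(L[...,0]<-70)&(L[...,0]>-125)&(abs(L[...,1]+40)<50)&(w[...,2]>86)&(w[...,2]<125)
    if k.sum(): 
        g=k&(L[...,0]<-92); h=k&(L[...,0]>-88)
        for nm,q in(("grip",g),("hook",h)):
            if q.sum(): print(nm,q.sum(),np.percentile(np.c_[L[q],w[q][:,2]],[4,50,96],axis=0).round(0).tolist())
E
```

```text
t 17.02 pos [ 404.3 -289.6  229.6] rpy [-3.141  0.     0.033] F [-0.   0.   0.2] gap 51.8 ff 0.0 j6 [-0.7   0.16  1.63  0.    1.35  0.84]
shift mm [ -0.2  -1.2 148.6] roll 0.0
wrist
-63 -70 584 z 160.5 x -60.3
-63 0 566 z 160.5 x -60.4
-63 70 574 z 160.5 x -60.5
63 70 55 z 154.5 x 55.2
grip 344 [[-108.0, -63.0, 102.0], [-100.0, -53.0, 108.0], [-92.0, -43.0, 109.0]]
hook 626 [[-88.0, -68.0, 93.0], [-81.0, -40.0, 104.0], [-74.0, 1.0, 105.0]]
scene
-63 -70 51 z 158.5 x -66.9
-63 0 48 z 157.4 x -64.9
-63 70 47 z 158.7 x -65.3
63 -70 35 z 158.1 x 61.7
63 0 34 z 159.1 x 60.3
63 70 56 z 159.1 x 62.3
[ 504.415 -234.807    3.166] [ 0.005 -0.007] {('x', 1): (0.1, 86), ('y', 1): (0.1, 25), ('x', -1): (-0.1, 72), ('y', -1): (-0.0, 25)}
grip 60 [[-113.0, -67.0, 87.0], [-108.0, -54.0, 99.0], [-94.0, -41.0, 108.0]]
hook 57 [[-87.0, -79.0, 87.0], [-79.0, -27.0, 98.0], [-72.0, 7.0, 105.0]]
top
-63 0 26 z 162.1 x -63.6
-63 70 36 z 162.8 x -62.4
63 -70 49 z 162.1 x 64.0
63 0 57 z 162.9 x 64.7
63 70 60 z 161.9 x 64.6
[ 507.404 -233.481    3.166] [-0.012  0.012] {('x', 1): (0.1, 74), ('y', 1): (0.6, 19), ('x', -1): (-0.3, 165), ('y', -1): (-0.6, 49)}
hook 31 [[-83.0, -19.0, 87.0], [-76.0, -3.0, 93.0], [-70.0, 9.0, 103.0]]
```

View pics/w6.png

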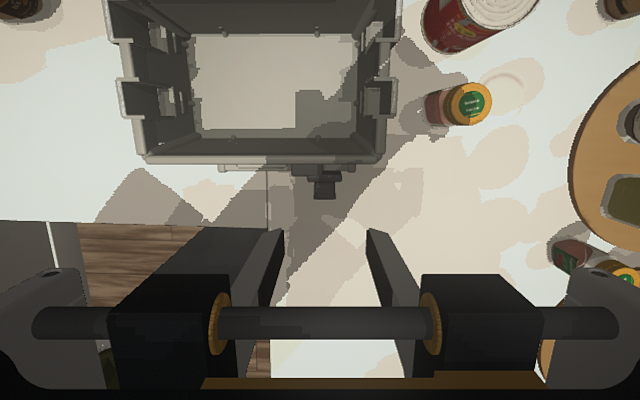

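The wrist view shows the empty tote standing level on the rim (160 mm on all sides). The lock grip is at (324,187), between the fingers. I'll descend vertically with the grasp point at 100 mm and slightly to the robot's side. That puts the gripper's body at 178 mm, clear of the 160 mm rim.

Emit:
arm_command:
  plan:
    - [0.1, -0.001, 0, 0.02, 0]
    - [0.1, 0, 0, 0.04, 0]
    - [0.1, 0, 0, 0.03, 0]
    - [0.1, 0, 0, 0.02, 0]
    - [0.1, 0, 0, 0, 0]
  newtons: 40

```text
clock: 17.8
eef_pos: [403.3, -289.7, 119.2]
eef_rot: [-3.141, 0.001, 0.033]
wrist_force: [-0.2, -0.9, 0.2]
finger_gap: 51.4
finger_force: 0.0
```

Emit:
arm_command:
  plan:
    - [0.1, 0, 0, 0.01, 0]
    - [0.1, 0, 0, 0.01, 0]
    - [0.1, 0, 0, 0.01, 0]
    - [0.1, 0, 0, 0.008, 0]
    - [0.1, 0, 0, 0, 0]

```text
clock: 18.42
eef_pos: [403.1, -290.1, 80.8]
eef_rot: [-3.141, 0.001, 0.033]
wrist_force: [-0.2, -0.9, -0.1]
finger_gap: 51.7
finger_force: 0.0
```

Emit:
arm_command:
  plan:
    - [-0.3, 0, 0, 0, 0]
    - [-0.45, 0, 0, 0, 0]
    - [-1, 0, 0, 0, 0]
    - [-1, 0, 0, 0, 0]
    - [-1, 0, 0, 0, 0]
    - [-1, 0, 0, 0, 0]
  newtons: 40

```text
clock: 19.18
eef_pos: [403.3, -289.0, 81.6]
eef_rot: [-3.139, 0.0, 0.033]
wrist_force: [0.3, 9.5, 5.8]
finger_gap: 21.6
finger_force: 40.0
```

Emit:
arm_command:
  plan:
    - [-1, 0, -0.003, 0, 0]
    - [-1, 0, -0.005, 0, 0]
    - [-1, 0, -0.006, 0, 0]
    - [-1, 0, -0.006, 0, 0]
    - [-1, 0, -0.005, 0, 0]
    - [-1, 0, -0.003, 0, 0]
    - [-1, 0, 0, 0, 0]
  newtons: 40

```text
clock: 20.05
eef_pos: [402.5, -262.0, 81.6]
eef_rot: [-3.141, -0.0, 0.033]
wrist_force: [-1.5, -2.0, 4.4]
finger_gap: 22.1
finger_force: 40.0
```

Emit:
arm_command:
  plan:
    - [-1, 0, -0.002, 0, 0]
    - [-1, 0, -0.002, 0, 0]
    - [-1, 0, 0, 0, 0]

```text
clock: 20.42
eef_pos: [402.4, -258.1, 81.6]
eef_rot: [-3.142, -0.0, 0.033]
wrist_force: [-2.3, -2.2, 6.1]
finger_gap: 21.8
finger_force: 40.0
```

Emit:
arm_command:
  plan:
    - [-1, 0, -0.002, 0, 0]
    - [-1, 0, -0.001, 0, 0]
    - [-1, 0, 0, 0, 0]

```text
clock: 20.8
eef_pos: [402.2, -255.2, 81.6]
eef_rot: [3.142, -0.0, 0.033]
wrist_force: [-3.2, -2.7, 5.7]
finger_gap: 21.5
finger_force: 40.0
```

Emit:
arm_command:
  plan:
    - [-1, 0, -0.001, 0, 0]
    - [-1, 0, -0.001, 0, 0]
    - [-1, 0, 0, 0, 0]

```text
clock: 21.18
eef_pos: [402.2, -253.5, 81.6]
eef_rot: [3.141, -0.0, 0.033]
wrist_force: [-2.0, -4.7, 5.4]
finger_gap: 21.8
finger_force: 40.0
```

Emit:
arm_command:
  plan:
    - [-1, 0, -0.001, 0, 0]
    - [-1, 0, 0, 0, 0]

```text
clock: 21.42
eef_pos: [402.2, -252.8, 81.6]
eef_rot: [3.14, -0.0, 0.033]
wrist_force: [-2.6, -8.9, 2.1]
finger_gap: 21.3
finger_force: 40.0
```

Emit:
arm_command:
  plan:
    - [-1, 0, -0.001, 0, 0]
    - [-1, 0, 0, 0, 0]

```text
clock: 21.68
eef_pos: [402.2, -252.2, 81.6]
eef_rot: [3.14, -0.001, 0.033]
wrist_force: [-2.5, -11.2, 2.6]
finger_gap: 21.5
finger_force: 40.0
```

Emit:
arm_command:
  plan:
    - [-1, 0, -0.001, 0, 0]
    - [-1, 0, 0, 0, 0]

```text
clock: 21.92
eef_pos: [402.1, -251.2, 81.6]
eef_rot: [3.14, -0.001, 0.033]
wrist_force: [-2.7, -10.0, 2.2]
finger_gap: 22.0
finger_force: 40.0
```

Emit:
arm_command:
  plan:
    - [-1, 0, -0.001, 0, 0]
    - [-1, 0, 0, 0, 0]

```text
clock: 22.18
eef_pos: [402.1, -250.6, 81.6]
eef_rot: [3.139, -0.001, 0.033]
wrist_force: [-1.6, -14.9, 0.3]
finger_gap: 21.9
finger_force: 40.0
```

Emit:
arm_command:
  plan:
    - [-1, 0, -0.001, 0, 0]
    - [-1, 0, 0, 0, 0]

```text
clock: 22.42
eef_pos: [402.0, -249.1, 81.6]
eef_rot: [3.14, -0.0, 0.033]
wrist_force: [-1.8, -9.1, 3.8]
finger_gap: 21.8
finger_force: 40.0
```

Emit:
arm_command:
  plan:
    - [-1, 0, -0.001, 0, 0]
    - [-1, 0, 0, 0, 0]

```text
clock: 22.68
eef_pos: [402.0, -247.5, 81.6]
eef_rot: [3.141, -0.0, 0.033]
wrist_force: [-2.0, -4.5, 6.3]
finger_gap: 21.8
finger_force: 40.0
```

Emit:
arm_command:
  plan:
    - [-1, 0, -0.001, 0, 0]
    - [-1, 0, 0, 0, 0]

```text
clock: 22.92
eef_pos: [401.9, -246.0, 81.6]
eef_rot: [-3.141, -0.0, 0.033]
wrist_force: [-2.6, 1.2, 7.0]
finger_gap: 21.6
finger_force: 40.0
```

Past the snap. Now I'll go on to the hard stop.

Emit:
arm_command:
  plan:
    - [-1, 0, -0.001, 0, 0]
    - [-1, 0, 0, 0, 0]

```text
clock: 23.18
eef_pos: [401.9, -245.1, 81.6]
eef_rot: [-3.141, -0.0, 0.033]
wrist_force: [-2.1, -2.4, 5.9]
finger_gap: 22.1
finger_force: 40.0
```

Emit:
arm_command:
  plan:
    - [-1, 0, -0.001, 0, 0]
    - [-1, 0, 0, 0, 0]

```text
clock: 23.42
eef_pos: [401.9, -244.7, 81.6]
eef_rot: [3.141, -0.0, 0.033]
wrist_force: [-2.2, -7.1, 3.8]
finger_gap: 21.9
finger_force: 40.0
```

Emit:
arm_command:
  plan:
    - [-1, 0, -0.001, 0, 0]
    - [-1, 0, 0, 0, 0]

```text
clock: 23.68
eef_pos: [401.9, -244.5, 81.6]
eef_rot: [3.139, -0.001, 0.033]
wrist_force: [-2.7, -14.4, 1.6]
finger_gap: 21.8
finger_force: 40.0
```

Emit:
arm_command:
  plan:
    - [-1, 0, -0.001, 0, 0]
    - [-1, 0, 0, 0, 0]

```text
clock: 23.92
eef_pos: [401.9, -244.3, 81.6]
eef_rot: [3.137, -0.001, 0.033]
wrist_force: [-2.7, -21.6, -3.4]
finger_gap: 21.7
finger_force: 40.0
```

That's the hard stop: the force is rising steeply with no more travel. I'll relax the push, open, lift clear and check.

Emit:
arm_command:
  plan:
    - [-1, 0, 0.002, 0, 0]
    - [-1, 0, 0.001, 0, 0]
    - [-0.4, 0, 0, 0, 0]
    - [-0.2, 0, 0, 0, 0]
    - [0, 0, 0, 0, 0]
    - [0, 0, 0, 0, 0]
    - [0, 0, 0, 0, 0]
    - [0, 0, 0, -0.02, 0]
    - [0, 0, 0, -0.04, 0]
    - [0, 0, 0, -0.06, 0]
    - [0, 0, 0, -0.05, 0]
    - [0, -0.02, 0, -0.02, 0]
    - [0, -0.03, 0, 0, 0]
    - [0, 0, 0, 0, 0]

```text
clock: 25.68
eef_pos: [351.1, -247.0, 271.9]
eef_rot: [3.141, -0.001, 0.032]
wrist_force: [0.4, 0.2, -0.5]
finger_gap: 46.9
finger_force: 0.0
```

```bash
python3 - <<'E'
from st import *
s=st()
c=eyes.camera("wrist"); cv2.imwrite("pics/w7.png",c["img"])
w=cloud(c);x,y,a=507.3,-233,.032
L=(w[...,:2]-[x,y])@np.array([[np.cos(a),-np.sin(a)],[np.sin(a),np.cos(a)]])
k=(L[...,0]<-92)&(L[...,0]>-115)&(abs(L[...,1])<80)&(w[...,2]>100)&(w[...,2]<118)
print("grip",k.sum(),np.percentile(np.c_[L[k],w[k][:,2]],[4,50,96],axis=0).round(0).tolist())
for yy in(-70,0,70):
    k=(abs(L[...,0]+61)<9)&(abs(L[...,1]-yy)<20)&(w[...,2]>145)&(w[...,2]<180); print(yy,np.percentile(w[k][:,2],80).round(1) if k.sum() else None)
E
```

```text
t 25.68 pos [ 351.1 -247.   271.9] rpy [ 3.141e+00 -1.000e-03  3.200e-02] F [ 0.4  0.2 -0.5] gap 46.9 ff 0.0 j6 [-0.7  -0.02  1.73 -0.    1.43  0.84]
grip 316 [[-109.0, -20.0, 104.0], [-101.0, -9.0, 108.0], [-92.0, 1.0, 109.0]]
-70 160.7
0 160.7
70 160.6
```

View pics/w7.png

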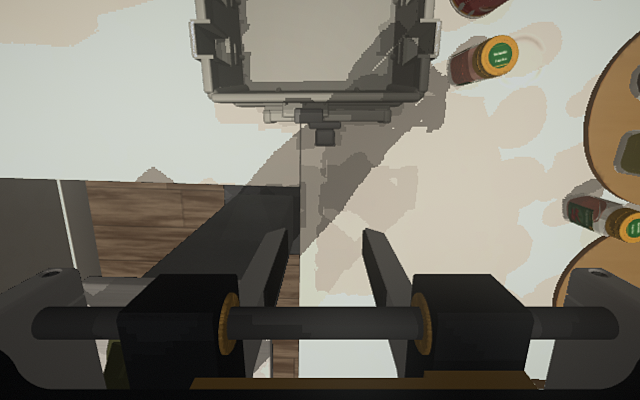

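The lock, now at (325,137), has stayed home 44 mm along after release. The tote stands level at 160 mm, and the robot is clear of everything.

```bash
python3 -c "
from cell import ticket
print(ticket.sign_off())"
```

```text
the job is handed in; nothing more can be done
None
```

The empty tote stands level on the full one, turned half round; the lock was pushed about 44 mm to its end stop at about 22 N and stayed there when released, no bystander was touched, and the job was handed in at about 26 s, but I kept the gripper vertical for the lock, since the moves can't tilt it.

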